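# Press an adapter sleeve home in a tube warmer and load a sample

## Robot

A 6-joint arm with a two-finger parallel gripper is mounted at the origin on a cart in front of the work surface, level with it; the furniture and walls round the work are solid. World frame = base frame: x ahead of the robot, y to its left, z up, the work surface at z = 0. Lengths are in m, angles in rad, forces in N, time in s.
With the tool pointing down it reaches from about 0.225 to 0.875 m from the base axis. Payload 3.4 kg.
Tool frame: the origin (TCP) lies at the very end of the fingers, on their centre line; the grasp point (between the pads) lies 19 mm behind it (manip.grip_point_offset is the distance from the TCP to the grasp point, in m); z points along the fingers, y is the direction in which the jaws open and shut (so a half turn about z gives the same grasp; the last joint's range is limited). The gripper opens to 85 mm and grips with 20 to 120 N. Pads are 22 mm wide; open, the fingers measure 114 mm over their backs; the gripper's body (76 mm by 85 mm) begins 54 mm behind the grasp point. The pads swing forward as they close: fully open they stand 13 mm farther back than shut.
Start: joints at [1.049, 0.276, 1.505, -0, 1.361, -0.121], TCP at [0.224, 0.529, 0.231] pointing down, gripper open.
Joint ranges: [-2.89, 2.89], [-0.75, 2.08], [0.22, 2.7], [-1.18, 4.32], [0.11, 2.71], [-2.7, 2.7]. Speed limits (rad/s): [2.57, 2.57, 3.14, 3.14, 3.14, 3.14].

## Interface

Orientations are given as a unit quaternion [x, y, z, w].
In Python, from plant import manip gives the robot as it stands. The module is installed in compiled form; this text tells all that it offers.
- The arm moves only by the tool drive_tool, never from a script. Its argument "steps" is text: rows parted by semicolons, each of 4 numbers parted by spaces: the shift along the tool's x, y, z scaled (see below), then the turn about the tool's z scaled (see below). A call has 1 to 5 rows; each row shifts and turns the commanded pose from where the row before left it, along the tool's axes as they then stand; what a row does not reach is not made up. The controller multiplies each number of a shift by 4 cm and each number of a turn by 0.12 rad. A row lasts 1/8 s, in which the tool goes at most 62.5 mm and 10.7 degrees, less where a joint would pass 70% of its speed; a pose out of reach is approached as far as the arm can. A call with a number of a shift or a turn outside -1 to 1 is refused whole. A call with a gripper value outside its range is refused whole. "gripper" is the opening, from 0 (shut) to 1 (fully open), set as the call begins (left out, the last holds). The fingers move at their own pace and stop on an object; "newtons" is the grip in N (left out, the last holds). Time passes only in rows, so rows that do not move let the fingers close. It gives the time, the measured TCP pose, the force and the opening at its end, in the units of the state.
- manip.get_obs(): the state, without advancing time (a new reading comes with each control period).
- manip.capture(name): name is "scene" or "top" or "wrist"; returns a dict with "img" (384x512x3 uint8, red, green, blue), "vfov" (degrees; the focal length in pixels is half the picture's height over the tangent of half this angle, whatever the lens; pixels are square), "cx", "cy" (the principal point, pixels), "camera_from_world" (4x4, takes a point from world to camera coordinates). Camera axes: x right, y down, z forward; pixel columns grow to the right and rows downward; lengths in m; the calibration is good to about 2 mm. A picture is of the moment at which its call begins. There is no depth.
- manip.hand_in(): hands the job in, once; it reports no verdict.
The state is a dict: "t": time; "q": joint angles; "joint_vel": joint speeds; "joint_efforts": joint torques, N m; "tcp_pos": TCP position; "eef_rot": TCP orientation; "ft_force": force on the tool from outside, world axes, zero at the start; "torque": the same for the moment, N m; "opening": finger opening in m.
Only numpy, scipy, OpenCV 4.12 (cv2) and the standard library are available. Lean on these libraries where they do the work, as an engineer would, in place of code of your own. Each camera call takes 0.05 s, during which the arm holds its last target. There are 200 camera calls.

## Task

Fit the loose orange adapter sleeve into the empty well of the tube warmer and press it fully home, so that its shoulder sits flush on the metal block. Then take the purple-capped sample tube from the rack and lower it, without dropping it, right to the bottom of that sleeve; leave the other two tubes undisturbed in the rack.

Things in the scene. Friction and masses are not known exactly. Their poses are not given: they have to be found in the camera images.
- sleeve: the loose orange plastic adapter sleeve, round, 66 mm tall, about 60 g; origin at the centre of its foot, z up its axis. From the foot: body 23 mm dia, 40 mm long (lowest 6 mm tapering to 17 mm); shoulder flange 36 mm dia, 4 mm thick; ribbed grip neck 28 to 29.5 mm dia, 22 mm tall. A 16 mm bore, open at the top, ends on a floor 6 mm above the foot. It starts upright on its foot on the worktop
- sleeve_neck (a point): centre of the orange sleeve's grip neck, on its axis, 55 mm above its foot (11 mm below its top rim, 11 mm above the top of the shoulder); z up the axis
- sleeve_shoulder (a point): point on the sleeve's axis in the plane of the underside of its shoulder, 40 mm above its foot and 15 mm below sleeve_neck; z up the axis. It coincides with well_mouth when the sleeve is fully home
- warmer: fixed tube warmer; origin at the centre of its underside, x from its control panel (front) to its back, z up. White housing 160 (x) x 100 x 56 mm round a dark grey bare metal block 62 mm high; the front panel with display and buttons is 46 mm high. The empty well is at x = -10 mm; at x = +46 mm a grey sleeve of the same shape is already fitted, its top 88 mm above the worktop; it stays
- well_mouth (a point): centre of the empty well's mouth, in the block's top face, 62 mm above the worktop; axes as the warmer's. Upright bore 25.6 mm dia, 2 mm chamfer. A black rubber ring inside meets the sleeve's foot while the shoulder is still 12 mm above the block; from there a steady push of about 10 N drives it down until the shoulder meets the block. It does not spring back
- purple_tube: the purple-capped tube, the one to move: clear, round, 13 mm dia, 90 mm long, rounded foot; the cap is the top 18 mm, 17 mm dia; about 11 g; origin at its foot, z up to the cap. It stands in any of the three rack holes used, leaning up to 0.1 rad, foot 34 mm and top 124 mm above the worktop; lift it 30 mm straight up to clear the rack
- purple_tube_mid (a point): centre of the purple-capped tube, half-way up, 45 mm above its foot and 45 mm below the cap's top; z up. With the tube on the floor of the seated sleeve it is 11 mm above sleeve_shoulder, and the cap's lower edge is 12 mm above the sleeve's rim
- yellow_tube_mid (a point): centre of the yellow-capped tube, a bystander of the same size in the rack, half-way up
- green_tube_mid (a point): centre of the green-capped tube, a bystander of the same size in the rack, half-way up
- rack: fixed blue tube rack, 58 x 164 x 62 mm; origin at the centre of its underside, y along its length, x across. The three tubes stand in its row at x = +15 mm, at y = -60, +12 and +60 mm, in holes 14 mm square. A closed bench centrifuge, 131 mm high, stands between rack and warmer: carry things over or round it

How it is judged:
On the way, in this order (a step that is already met when the one before it is completed fails the run):
1. the sleeve is pressed home in the well, its shoulder flush on the block (z of sleeve_shoulder in the frame of well_mouth between -0.004 and 0.002 m and horizontal distance between sleeve_shoulder and well_mouth below 0.003 m and angle between the z axis of sleeve_shoulder and the z axis of well_mouth, either way round below 0.06 rad and angle between sleeve_shoulder's own z axis and vertical below 0.06 rad), for 0.2 s.
2. the purple-capped tube stands at the bottom of the seated sleeve (all of step 1 and z of purple_tube_mid in the frame of sleeve_shoulder between 0.006 and 0.014 m and horizontal distance between purple_tube_mid and sleeve_shoulder below 0.006 m and angle between purple_tube_mid's own z axis and vertical below 0.12 rad), for 0.2 s.
At the end, for the whole second after the job is handed in: Orange sleeve upright in the well, shoulder within 2 mm of the block's top and 3 mm of the well's centre; purple-capped tube upright in it within 3 mm of full depth; both released and at rest; yellow and green tubes still in their places in the rack (all of step 2 and linear speed of each of purple_tube, sleeve below 0.02 m/s); the robot touches nothing.
It fails at once if the yellow- or green-capped tube is moved by more than 20 mm or tipped ((distance of yellow_tube_mid from where it was at the start of the episode above 0.02 m or angle between yellow_tube_mid's own z axis and vertical above 0.35 rad) or (distance of green_tube_mid from where it was at the start of the episode above 0.02 m or angle between green_tube_mid's own z axis and vertical above 0.35 rad)).
It fails at once if the purple-capped tube is dropped into the sleeve (falls faster than 0.6 m/s inside it) (horizontal distance between purple_tube_mid and sleeve_shoulder below 0.01 m and z of purple_tube_mid in the frame of sleeve_shoulder below 0.065 m and linear speed of purple_tube above 0.6 m/s).
It also fails if it takes over 69 s, if anything falls off the work surface, if the arm or the gripper's body presses on something with over 40 N, if the wrist force passes 120 N, or if a joint passes its speed limit or range.

## Working session

There is one attempt and no reset: what is moved stays moved. The work goes in short steps, Python scripts to look and compute and a tool call to move; the robot and the scene stay as the last step left them, time stands still between calls to the robot, and variables do not carry over. Pictures are saved under pics/ and viewed, about 8 in all and at most 12, crops included, and the job is handed in when it is done.

Besides the shell and the picture viewer there is one more tool, called as name(argument=value, ...), one argument or row to a line, values as JSON. drive_tool: Moves the arm, as the interface text tells. Its arguments: {"type":"object","properties":{"steps":{"type":"string"},"gripper":{"type":"number"},"newtons":{"type":"number"}},"required":["steps"]}

```bash
mkdir -p pics; cat > h.py <<'E'
from plant import manip
import numpy as np, cv2
def cap(n,f):
    d=manip.capture(n); cv2.imwrite('pics/'+f+'.png',d['img'][:,:,::-1]); 
    np.savez('pics/'+f+'.npz',M=d['camera_from_world'],v=d['vfov'],c=[d['cx'],d['cy']]); return d
def ld(f):
    z=np.load('pics/'+f+'.npz'); return z['M'],192/np.tan(np.radians(float(z['v']))/2),z['c']
def at(f,u,v,z):
    "pixel to world at height z"
    M,F,c=ld(f); R=M[:3,:3]; o=-R.T@M[:3,3]; d=R.T@[(u-c[0])/F,(v-c[1])/F,1]
    return o+d*(z-o[2])/d[2]
def px(f,p):
    M,F,c=ld(f); q=M[:3,:3]@p+M[:3,3]; return q[:2]/q[2]*F+c
E
python3 - <<'E'
from h import *
for n in('scene','top','wrist'):
    cap(n,n+'0'); M,F,c=ld(n+'0'); print(n,F,c,-M[:3,:3].T@M[:3,3])
a=[cv2.imread(f'pics/{n}0.png') for n in('scene','top')]
cv2.imwrite('pics/w.png',cv2.resize(np.vstack(a),None,fx=.78,fy=.78))
o=manip.get_obs();print(o)
E
```

```text
scene 498.7518000735387 [257.33825003 190.58025285] [ 0.12325001 -0.70941406  0.79002854]
top 484.3710158467968 [250.34010019 182.29518913] [ 0.41395169 -0.01116709  1.18147162]
wrist 323.0377741503708 [249.12017627 194.70993372] [0.16240632 0.55577934 0.37326057]
{'t': 0.15, 'q': array([ 1.04899856e+00,  2.76419969e-01,  1.50580489e+00, -3.29753018e-05,
        1.36073531e+00, -1.21050008e-01]), 'joint_vel': array([-0.00050892, -0.00324604, -0.0031101 ,  0.00182194, -0.00130776,
       -0.00015238]), 'joint_efforts': array([ 6.01632546e-04, -4.17148733e+01, -2.46030807e+01, -1.18917501e-04,
        7.65154866e-03,  6.45640938e-06]), 'tcp_pos': array([0.22415684, 0.52908189, 0.23067034]), 'eef_rot': array([ 1.99032319e-01,  9.79992688e-01, -6.53834475e-04, -2.00714389e-04]), 'ft_force': array([ 0.25820186,  0.5138114 , -0.77884689]), 'torque': array([ 0.0339806 , -0.04405489,  0.00870834]), 'opening': 0.08528242477738653}
```

View pics/top0.png

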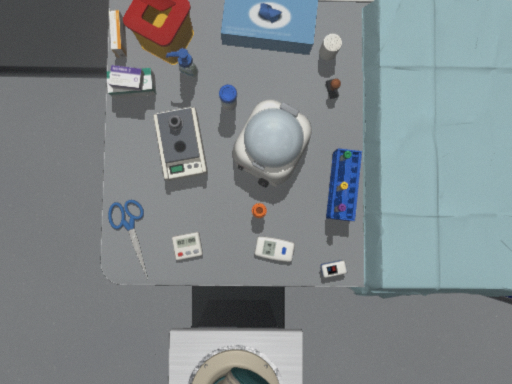

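View pics/scene0.png

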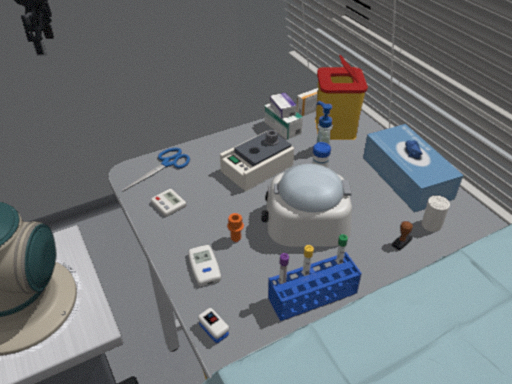

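Top view: sleeve at (259,210), warmer well at about (180,146) with the fitted grey sleeve at (174,121), purple tube at (342,208), yellow at (345,185) and green at (348,155). Scene view: sleeve at (235,226), purple cap at (284,258). Next I refine these by colour.

```bash
python3 - <<'E'
from h import *
im=cv2.imread('pics/top0.png'); s=cv2.imread('pics/scene0.png')
def cen(im,box,lo,hi):
    x0,y0,x1,y1=box; h=cv2.cvtColor(im[y0:y1,x0:x1],cv2.COLOR_BGR2HSV); m=cv2.inRange(h,lo,hi)
    y,x=np.nonzero(m); return x.mean()+x0,y.mean()+y0,len(x),x.min()+x0,x.max()+x0,y.min()+y0,y.max()+y0
c=cen(im,(245,198,275,222),(0,150,80),(20,255,255));print('sl',c,at('top0',c[0],c[1],.055))
c=cen(im,(330,195,352,216),(135,80,40),(170,255,255));print('pu',c,at('top0',c[0],c[1],.12))
c=cen(im,(335,175,355,195),(18,120,120),(35,255,255));print('ye',c,at('top0',c[0],c[1],.12))
c=cen(im,(338,145,358,165),(45,120,40),(85,255,255));print('gr',c,at('top0',c[0],c[1],.12))
a=cv2.resize(im[98:188,145:215],None,fx=6,fy=6,interpolation=2); cv2.imwrite('pics/wz.png',a)
E
```

```text
sl (np.float64(258.66887417218544), np.float64(209.98013245033113), 151, np.int64(252), np.int64(265), np.int64(204), np.int64(216)) [ 0.43696678 -0.04969949  0.055     ]
pu (np.float64(341.28205128205127), np.float64(207.07692307692307), 39, np.int64(338), np.int64(345), np.int64(204), np.int64(210)) [ 0.44417006 -0.22896001  0.12      ]
ye (np.float64(343.65), np.float64(185.225), 40, np.int64(340), np.int64(347), np.int64(182), np.int64(188)) [ 0.49236681 -0.23433951  0.12      ]
gr (np.float64(346.9767441860465), np.float64(154.02325581395348), 43, np.int64(344), np.int64(350), np.int64(151), np.int64(157)) [ 0.56178527 -0.24196694  0.12      ]
```

View pics/wz.png

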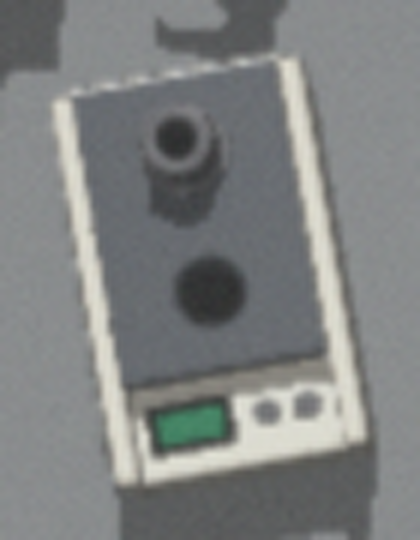

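```bash
cat >> h.py <<'E'
from scipy.spatial.transform import Rotation as Ro
def go(x,y,z,yaw=None):
    "units in current tool axes to target; turn to jaw yaw (deg)"
    o=manip.get_obs(); R=Ro.from_quat(o['eef_rot']).as_matrix(); d=R.T@(np.array([x,y,z])-o['tcp_pos'])
    cy=np.degrees(np.arctan2(R[1,1],R[0,1]))
    print('tcp',o['tcp_pos'].round(4),'yaw',cy.round(2),'tilt',R[:,2].round(3),'t',o['t'],'units',(d/.04).round(2), 'turn',None if yaw is None else round(-np.radians(yaw-cy)/.12,2),'F',o['ft_force'].round(1),'op',round(o['opening'],4))
E
python3 - <<'E'
from h import *
w=at('top0',179.6,146.1,.062); g=at('top0',145+178/6-.4,98+138/6-.4,.088); print(w,g,np.linalg.norm((g-w)[:2]),np.degrees(np.arctan2(*(g-w)[1::-1])))
# housing side edges zoom coords at z=.056: left (62,100)-(122,485), right(290,60)-(357,440)
for a,b in (((62,100),(122,485)),((290,60),(357,440))):
    A=at('top0',145+a[0]/6,98+a[1]/6,.056);B=at('top0',145+b[0]/6,98+b[1]/6,.056); print(A,B,np.degrees(np.arctan2(*(A-B)[1::-1])))
go(w[0]-.08,w[1],.23,99)
for p in((263,183),(310,130),(302,165),(237,150)): print(at('top0',*p,.08))
E
```

```text
[0.58299505 0.13604048 0.062     ] [0.63755641 0.14609296 0.088     ] 0.05547967101383346 10.439206871246297
[0.65753858 0.19536813 0.056     ] [0.50667095 0.1681681  0.056     ] 10.220106286845215
[0.674814   0.10664431 0.056     ] [0.52539763 0.07757677 0.056     ] 11.008844307565337
tcp [0.2242 0.5291 0.2307] yaw 67.04 tilt [-0.001 -0.001 -1.   ] t 0.15 units [-10.25  -6.33   0.02] turn -4.65 F [ 0.3  0.5 -0.8] op 0.0853
[ 0.49804913 -0.05810158  0.08      ]
[ 0.62197089 -0.1653359   0.08      ]
[ 0.54056783 -0.14712898  0.08      ]
[0.57312651 0.0022423  0.08      ]
```

drive_tool(
  steps="-0.9 -0.6 0 0;-0.9 -0.6 0 0;-0.9 -0.6 0 0;-0.9 -0.6 0 0;-0.9 -0.6 0 0",
)

```text
t: 0.78
tcp_pos: [0.3437, 0.3474, 0.2311]
eef_rot: [0.199, 0.98, -0.0, -0.0]
ft_force: [0.6, 0.5, -0.3]
opening: 0.0852
```

drive_tool(
  steps="-0.9 -0.6 0 0;-0.9 -0.6 0 0;-0.9 -0.6 0 0;-0.9 -0.6 0 0;-0.9 -0.6 0 0",
)

```text
t: 1.4
tcp_pos: [0.4627, 0.1667, 0.2312]
eef_rot: [0.199, 0.98, 0.0, -0.0]
ft_force: [0.5, 1.1, -0.3]
opening: 0.0853
```

drive_tool(
  steps="-0.9 -0.3 0 -0.97;0 0 0 -0.97;0 0 0 -0.97;0 0 0 -0.97;0 0 0 -0.97",
)

```text
t: 2.02
tcp_pos: [0.4904, 0.1428, 0.2309]
eef_rot: [-0.092, 0.996, 0.0, -0.0]
ft_force: [-0.1, 0.3, -0.6]
opening: 0.0851
```

drive_tool(
  steps="0 0 0 0;0 0 0 0",
)

```text
t: 2.28
tcp_pos: [0.4905, 0.1429, 0.2312]
eef_rot: [-0.09, 0.996, 0.0, -0.0]
ft_force: [0.4, -0.2, 0.1]
opening: 0.0855
```

```bash
python3 - <<'E'
from h import *
go(.583,.136,.2,100.4)
cap('wrist','w1'); print(px('w1',np.array([.583,.136,.062])))
E
```

```text
tcp [0.4905 0.1429 0.2312] yaw 100.29 tilt [-0.  0. -1.] t 2.275 units [-2.24 -0.58  0.78] turn -0.02 F [ 0.4 -0.2  0.1] op 0.0855
[227.00823571 259.36114321]
```

View pics/w1.png

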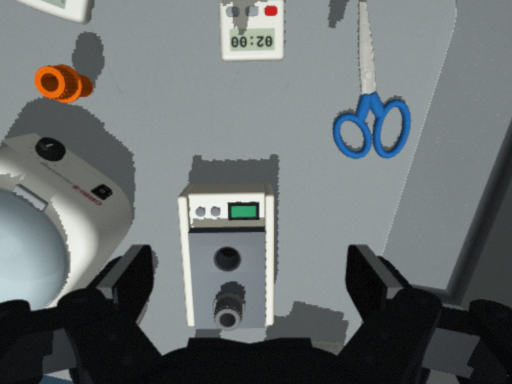

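The well sits at about (227,259), matching the prediction (227,259). The sleeve rim is at about (50,83).

```bash
python3 - <<'E'
from h import *
im=cv2.imread('pics/w1.png'); g=cv2.cvtColor(im,6)
c=g[240:280,208:248]; m=((c<58)*255).astype(np.uint8); n,l,s,ce=cv2.connectedComponentsWithStats(m)
for i in range(1,n):
    if s[i,4]>50: print('well',s[i],ce[i]+[208,240],at('w1',*(ce[i]+[208,240]),.062))
r=cv2.cvtColor(im[58:110,25:100],cv2.COLOR_BGR2HSV); m=cv2.inRange(r,(0,150,60),(20,255,255))
n,l,s,ce=cv2.connectedComponentsWithStats(255-m)
for i in range(1,n):
    if s[i,4]>20: print('hole?',s[i],ce[i]+[25,58],at('w1',*(ce[i]+[25,58]),.066))
go(.437,-.05,.2)
E
```

```text
well [  7   7  25  24 440] [227.27272727 258.22954545] [0.58165219 0.13606484 0.062     ]
hole? [   0    0   75   52 2282] [62.10035057 83.6450482 ] [ 0.43554963 -0.03859666  0.066     ]
tcp [0.4906 0.1429 0.2312] yaw 100.31 tilt [-0.  0. -1.] t 2.325 units [ 2.18 -4.51  0.78] turn None F [-0.2 -0.9 -0.3] op 0.0857
```

drive_tool(
  steps="0.5 -0.9 0 0;0.5 -0.9 0 0;0.5 -0.9 0 0;0.5 -0.9 0 0;0.18 -0.91 0 0",
)

```text
t: 2.95
tcp_pos: [0.4363, -0.0512, 0.2315]
eef_rot: [-0.09, 0.996, 0.0, 0.0]
ft_force: [-0.0, -0.7, 0.0]
opening: 0.0855
```

drive_tool(
  steps="0 0 0.9 0;0 0 0.9 0;0 0 0.8 0;0 0 0 0;0 0 0 0",
)

```text
t: 3.58
tcp_pos: [0.4383, -0.0504, 0.1283]
eef_rot: [-0.09, 0.996, -0.0, 0.001]
ft_force: [1.1, -0.2, 0.2]
opening: 0.0858
```

```bash
python3 - <<'E'
from h import *
print(at('w1',50,83,.066))
go(.437,-.05,.046,100.4)
cap('wrist','w2'); print(px('w2',np.array([.437,-.05,.066])),px('w2',np.array([.437,-.05,.042])))
E
```

```text
[ 0.43693792 -0.04936927  0.066     ]
tcp [ 0.4383 -0.0504  0.1283] yaw 100.37 tilt [ 0.002 -0.    -1.   ] t 3.575 units [0.03 0.02 2.06] turn -0.0 F [ 1.1 -0.2  0.2] op 0.0858
[249.85355267 208.18469193] [249.83263657 198.19270102]
```

View pics/w2.png

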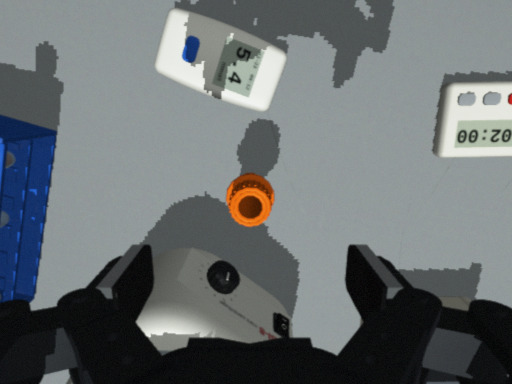

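The sleeve rim is at (250,208), exactly as predicted, so I descend and grip.

drive_tool(
  steps="0.03 0.02 0.6 0;0 0 0.6 0;0 0 0.6 0;0 0 0.26 0;0 0 0 0",
)

```text
t: 4.25
tcp_pos: [0.4365, -0.0497, 0.0453]
eef_rot: [-0.09, 0.996, -0.0, 0.0]
ft_force: [0.7, -0.3, 0.0]
opening: 0.0852
```

drive_tool(
  steps="0 0 0 0;0 0 0 0;0 0 0 0;0 0 0 0;0 0 0 0",
  gripper=0,
  newtons=70,
)

```text
t: 4.88
tcp_pos: [0.4366, -0.0498, 0.0457]
eef_rot: [-0.09, 0.996, -0.0, 0.001]
ft_force: [-0.9, 0.9, 5.8]
opening: 0.026
```

drive_tool(
  steps="0 0 -0.3 0;0 0 -0.6 0;0 0 -0.9 0;0 0 -0.9 0;0 0 -0.9 0",
)

```text
t: 5.5
tcp_pos: [0.4358, -0.0496, 0.1907]
eef_rot: [-0.09, 0.996, -0.0, 0.0]
ft_force: [0.3, 0.4, -0.7]
opening: 0.0256
```

```bash
python3 - <<'E'
from h import *
go(.5825,.136,.16,100.4)
cap('wrist','w3');cap('scene','s3')
a=cv2.imread('pics/w3.png')[100:384,100:400]; M,_,_=ld('s3'); u=px('s3',manip.get_obs()['tcp_pos']).astype(int); print(u)
b=cv2.imread('pics/s3.png')[max(u[1]-90,0):u[1]+90,max(u[0]-90,0):u[0]+90]
b=cv2.resize(b,(284,284)); cv2.imwrite('pics/v3.png',np.hstack([a,b]))
E
```

```text
tcp [ 0.4358 -0.0496  0.1907] yaw 100.38 tilt [ 0.001 -0.    -1.   ] t 5.5 units [-4.44  3.9   0.77] turn -0.0 F [ 0.3  0.4 -0.7] op 0.0256
[233 168]
```

View pics/v3.png

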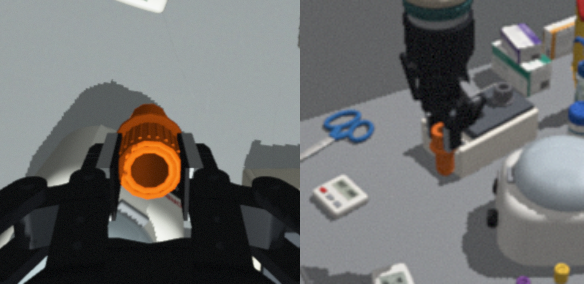

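The sleeve is held upright between the pads. I'll compare its outline with a predicted vertical sleeve to measure tilt.

```bash
python3 - <<'E'
from h import *
p=np.array([.4358,-.0496,.1907])
for f in('w3','s3'):
    im=cv2.imread(f'pics/{f}.png'); m=cv2.inRange(cv2.cvtColor(im,40),(2,170,70),(16,255,255))
    u=px(f,p).astype(int); k=np.zeros_like(m); k[u[1]-110:u[1]+110,max(u[0]-60,0):u[0]+60]=1; m=m*k
    n,l,s,ce=cv2.connectedComponentsWithStats(m); 
    for i in range(1,n):
        if s[i,4]>40: print(f,s[i],ce[i])
    # predicted silhouette
    prof=[(0,8.5),(6,11.5),(40,11.5),(40,18),(44,18),(44,14.5),(66,14.5)]
    for tx,ty in((0,0),(.06,0),(0,.06)):
        P=[]; 
        for h,r in prof:
            for a in np.linspace(0,6.28,24):
                v=np.array([r*np.cos(a),r*np.sin(a),h-60])/1e3; v=Ro.from_rotvec([tx,ty,0]).apply(v)
                P.append(px(f,p+[0,0,.0145]+v))
        P=np.array(P); print((tx,ty),P.min(0).round(1),P.max(0).round(1), 'footc',P[:24].mean(0).round(1),'rimc',P[-24:].mean(0).round(1))
a=cv2.imread('pics/w3.png')[190:330,190:310]; b=cv2.imread('pics/s3.png')[130:220,190:270]
cv2.imwrite('pics/v4.png',np.hstack([cv2.resize(a,(480,560),interpolation=2),cv2.resize(b,(300,560),interpolation=2)]))
E
```

```text
w3 [ 217  204   64   95 4811] [249.16815631 253.34670547]
(0, 0) [211.5 203.6] [285.3 301.6] footc [248.6 219. ] rimc [248.1 272.3]
(0.06, 0) [213.3 204.5] [287.4 301.8] footc [254.4 220.1] rimc [247.4 272.2]
(0, 0.06) [211.8 198.8] [285.8 301.2] footc [249.7 213.6] rimc [248.  272.9]
s3 [226 155  14  34 258] [231.92635659 172.81782946]
(0, 0) [222.1 156.7] [241.2 190.9] footc [232.5 188. ] rimc [231.6 161.4]
(0.06, 0) [221.9 156.5] [240.9 189.9] footc [231.7 186.8] rimc [231.6 161.5]
(0, 0.06) [221.6 156.8] [240.7 191.4] footc [230.8 188.5] rimc [231.7 161.4]
```

View pics/v4.png

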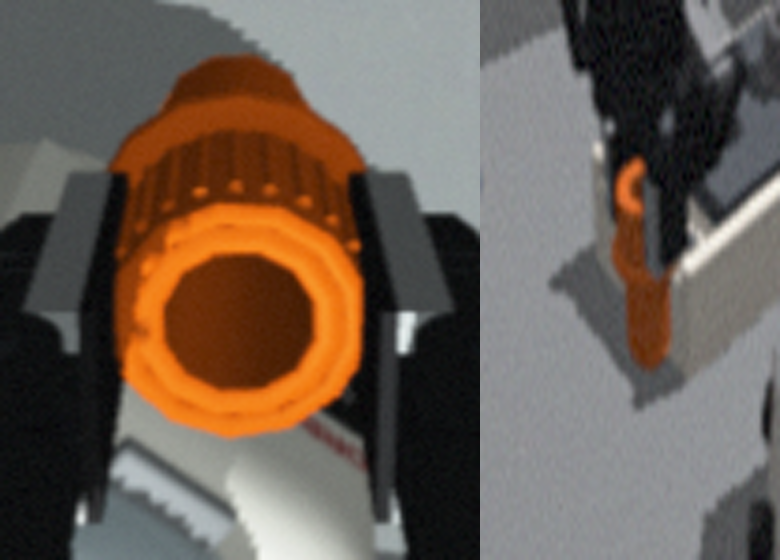

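Tilt is within about 0.03 rad, so I move over the well.

drive_tool(
  steps="-0.75 0.65 0 0;-0.75 0.65 0 0;-0.75 0.65 0 0;-0.75 0.65 0 0;-0.75 0.65 0 0",
)

```text
t: 6.22
tcp_pos: [0.5602, 0.1063, 0.188]
eef_rot: [-0.091, 0.996, -0.0, -0.001]
ft_force: [0.7, 0.1, -1.1]
opening: 0.0256
```

drive_tool(
  steps="-0.69 0.65 0 0;0 0 0.6 0;0 0 0.8 0;0 0 0 0;0 0 0 0",
)

```text
t: 6.85
tcp_pos: [0.583, 0.1357, 0.1334]
eef_rot: [-0.09, 0.996, 0.0, 0.0]
ft_force: [-0.4, -0.2, 1.1]
opening: 0.0258
```

```bash
python3 - <<'E'
from h import *
go(.5825,.136,.105,100.4)
cap('wrist','w5');cap('scene','s5')
print([px('w5',np.array([.5825,.136,z])) for z in(.062,.084)])
a=cv2.imread('pics/w5.png')[170:330,150:350]; u=px('s5',np.array([.5825,.136,.1])).astype(int); print(u)
b=cv2.imread('pics/s5.png')[u[1]-50:u[1]+50,u[0]-40:u[0]+40]
cv2.imwrite('pics/v5.png',np.hstack([cv2.resize(a,(500,400),interpolation=2),cv2.resize(b,(300,400),interpolation=2)]))
E
```

```text
tcp [0.583  0.1357 0.1334] yaw 100.38 tilt [ 0.001  0.    -1.   ] t 6.85 units [0.01 0.01 0.71] turn -0.0 F [-0.4 -0.2  1.1] op 0.0258
[array([249.27427861, 205.36715792]), array([249.26279266, 215.7891118 ])]
[252 136]
```

View pics/v5.png

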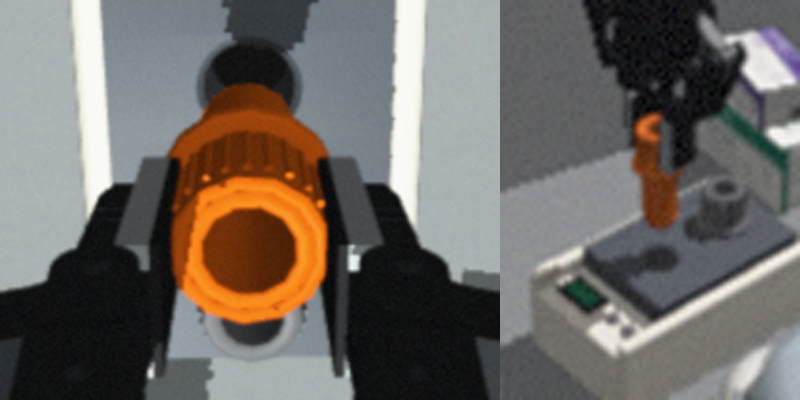

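The well's outer edge is centred at column 250 (predicted 249), so I lower in slowly while watching force.

drive_tool(
  steps="0 0 0.3 0;0 0 0.3 0;0 0 0.2 0;0 0 0.15 0;0 0 0 0",
)

```text
t: 7.58
tcp_pos: [0.5823, 0.1357, 0.0942]
eef_rot: [-0.09, 0.996, 0.0, -0.001]
ft_force: [-0.0, 0.0, -0.4]
opening: 0.0257
```

drive_tool(
  steps="0 0 0.15 0;0 0 0.15 0;0 0 0 0;0 0 0 0",
)

```text
t: 8.07
tcp_pos: [0.5828, 0.1358, 0.083]
eef_rot: [-0.09, 0.996, 0.0, 0.0]
ft_force: [0.2, -0.9, 0.8]
opening: 0.0254
```

Entered freely. Now pressing.

drive_tool(
  steps="0 0 0.1 0;0 0 0.1 0;0 0 0 0;0 0 0 0",
)

```text
t: 8.57
tcp_pos: [0.5834, 0.1359, 0.0761]
eef_rot: [-0.09, 0.996, 0.0, 0.001]
ft_force: [-0.4, 0.3, 5.8]
opening: 0.0257
```

drive_tool(
  steps="0 0 0.1 0;0 0 0.05 0;0 0 0 0;0 0 0 0",
)

```text
t: 9.07
tcp_pos: [0.5836, 0.1359, 0.0706]
eef_rot: [-0.09, 0.996, 0.0, 0.001]
ft_force: [-0.9, -0.2, 7.3]
opening: 0.0255
```

drive_tool(
  steps="0 0 0.05 0;0 0 0 0;0 0 0 0",
)

```text
t: 9.45
tcp_pos: [0.5836, 0.1359, 0.0686]
eef_rot: [-0.09, 0.996, 0.0, 0.001]
ft_force: [-0.7, 0.7, 8.4]
opening: 0.0258
```

drive_tool(
  steps="0 0 0.05 0;0 0 0.05 0;0 0 0 0;0 0 0 0",
)

```text
t: 9.95
tcp_pos: [0.5837, 0.1359, 0.0676]
eef_rot: [-0.091, 0.996, 0.0, 0.002]
ft_force: [-5.8, -1.2, 24.4]
opening: 0.0256
```

drive_tool(
  steps="0 0 0.05 0;0 0 0 0;0 0 0 0",
)

```text
t: 10.32
tcp_pos: [0.5838, 0.1359, 0.0675]
eef_rot: [-0.091, 0.996, -0.0, 0.003]
ft_force: [-9.6, -2.2, 34.9]
opening: 0.0256
```

The hard stop came at z=0.0675, close to the expected 0.068, so it is seated. I relax, release and rise.

drive_tool(
  steps="0 0 -0.1 0;0 0 0 0",
)

```text
t: 10.58
tcp_pos: [0.5835, 0.1359, 0.0677]
eef_rot: [-0.091, 0.996, 0.0, 0.002]
ft_force: [-4.0, -0.4, 15.8]
opening: 0.0259
```

drive_tool(
  steps="0 0 0 0;0 0 0 0;0 0 0 0;0 0 0 0;0 0 0 0",
  gripper=1,
)

```text
t: 11.2
tcp_pos: [0.5826, 0.1358, 0.0646]
eef_rot: [-0.091, 0.996, 0.0, -0.0]
ft_force: [-1.3, -0.1, -0.6]
opening: 0.0858
```

drive_tool(
  steps="0 0 -0.4 0;0 0 -0.8 0;0 0 -0.9 0;0.8 0 -0.9 0;0.7 0 0 0",
)

```text
t: 11.82
tcp_pos: [0.5253, 0.1251, 0.1893]
eef_rot: [-0.091, 0.996, 0.0, 0.004]
ft_force: [0.0, 0.3, -0.4]
opening: 0.085
```

drive_tool(
  steps="0 0 -0.5 0;0 0 0 0;0 0 0 0",
)

```text
t: 12.2
tcp_pos: [0.5238, 0.125, 0.2051]
eef_rot: [-0.09, 0.996, 0.0, 0.0]
ft_force: [0.3, 0.2, -0.1]
opening: 0.0854
```

```bash
python3 - <<'E'
from h import *
go(.444,-.229,.23,None)
cap('wrist','w6');cap('scene','s6')
w=np.array([.583,.136,0]); a=px('w6',w+[0,0,.088]).astype(int);print(a,px('w6',w+[0,0,.088]),px('s6',w+[0,0,.066]))
A=cv2.imread('pics/w6.png')[a[1]-60:a[1]+60,a[0]-60:a[0]+60]; b=px('s6',w+[0,0,.066]).astype(int)
B=cv2.imread('pics/s6.png')[b[1]-30:b[1]+30,b[0]-30:b[0]+30]
cv2.imwrite('pics/v6.png',np.hstack([cv2.resize(A,(400,400),interpolation=2),cv2.resize(B,(400,400),interpolation=2)]))
E
```

```text
tcp [0.5238 0.125  0.2051] yaw 100.38 tilt [ 0.001  0.    -1.   ] t 12.2 units [ 3.56 -8.35 -0.62] turn None F [ 0.3  0.2 -0.1] op 0.0854
[249 255] [249.12803306 255.7342447 ] [253.06896779 148.33246156]
```

View pics/v6.png

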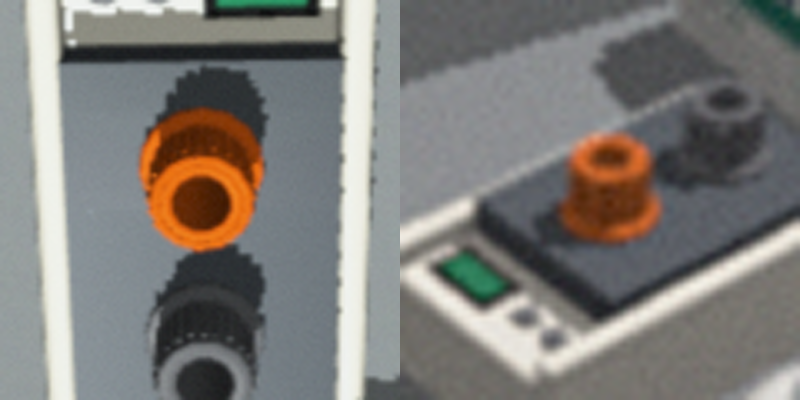

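The sleeve is seated flush and upright, its rim at (249.6,255.6) against the predicted (249.1,255.7). Next, the purple tube.

drive_tool(
  steps="0.4 -0.95 0 0;0.4 -0.95 0 0;0.4 -0.95 0 0;0.4 -0.95 0 0;0.4 -0.95 0 0",
)

```text
t: 12.92
tcp_pos: [0.4787, -0.0775, 0.2041]
eef_rot: [-0.091, 0.996, 0.0, -0.001]
ft_force: [0.7, 0.4, 0.5]
opening: 0.0858
```

drive_tool(
  steps="0.4 -0.9 0 0;0.4 -0.9 0 0;0.4 -0.9 0 0;0.36 -0.9 0 0.9;0 0 0 0.9",
)

```text
t: 13.55
tcp_pos: [0.4433, -0.2319, 0.204]
eef_rot: [0.021, 1.0, -0.0, -0.001]
ft_force: [0.0, 0.1, -0.4]
opening: 0.0851
```

drive_tool(
  steps="0 0 0 0.63;0 0 0 0;0 0 0 0",
)

```text
t: 13.92
tcp_pos: [0.4437, -0.2291, 0.2044]
eef_rot: [0.055, 0.999, 0.0, -0.0]
ft_force: [0.0, 0.7, -0.5]
opening: 0.0853
```

```bash
python3 - <<'E'
from h import *
go(.444,-.229,.15,83.7)
cap('wrist','w7'); cap('scene','s7')
for f in('w7','s7'):print(f,[px(f,np.array([.444,-.229,z])).round(1) for z in(.124,.106,.062)])
im=cv2.imread('pics/w7.png'); u=px('w7',np.array([.444,-.229,.11])).astype(int)
A=im[u[1]-90:u[1]+60,u[0]-75:u[0]+75]; B=cv2.imread('pics/s7.png')[240:320,245:325]
print(u)
cv2.imwrite('pics/v7.png',np.hstack([cv2.resize(A,(400,400),interpolation=2),cv2.resize(B,(400,400),interpolation=2)]))
for f in('w7','s7'):
    im=cv2.imread(f'pics/{f}.png'); m=cv2.inRange(cv2.cvtColor(im,40),(135,80,30),(170,255,255)); n,l,s,ce=cv2.connectedComponentsWithStats(m)
    for i in range(1,n):
        if s[i,4]>20: print(f,s[i],ce[i].round(1))
E
```

```text
tcp [ 0.4437 -0.2291  0.2044] yaw 83.74 tilt [-0.001  0.001 -1.   ] t 13.925 units [-0.01  0.    1.36] turn 0.01 F [ 0.   0.7 -0.5] op 0.0853
w7 [array([248.9, 202.8]), array([249. , 196.1]), array([249., 183.])]
s7 [array([283.2, 255.1]), array([282.8, 261.8]), array([281.9, 277.4])]
[248 197]
w7 [237 185  22  27 447] [247.4 198.5]
s7 [280 253   9  13  96] [283.7 258.8]
```

View pics/v7.png

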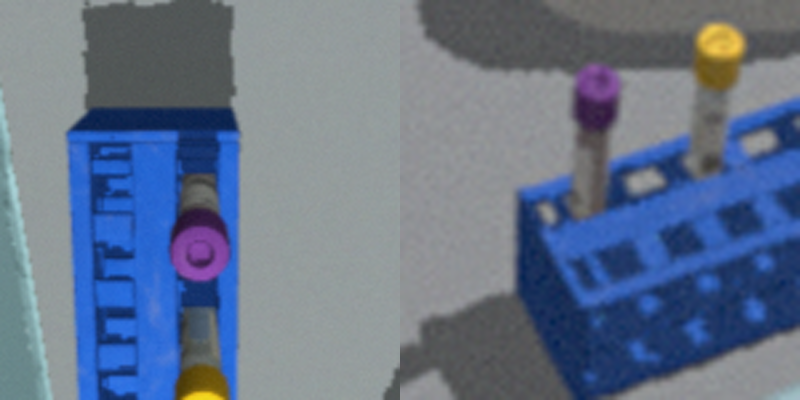

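The purple cap's top is at about (247.6,201.5), predicted (248.9,202.8), and the tube is nearly vertical. Now I descend and grip the cap.

drive_tool(
  steps="0.02 -0.02 0.7 0;0 0 0.7 0;0 0 0.7 0;0 0 0.53 0;0 0 0 0",
)

```text
t: 14.65
tcp_pos: [0.4418, -0.229, 0.0983]
eef_rot: [0.055, 0.998, 0.001, -0.002]
ft_force: [0.4, 0.6, 0.9]
opening: 0.0854
```

drive_tool(
  steps="0 0 0 0;0 0 0 0;0 0 0 0;0 0 0 0;0 0 0 0",
  gripper=0,
  newtons=25,
)

```text
t: 15.28
tcp_pos: [0.4432, -0.2301, 0.1001]
eef_rot: [0.055, 0.998, -0.0, 0.0]
ft_force: [-0.2, 0.2, 2.9]
opening: 0.0158
```

drive_tool(
  steps="0 0 0 0;0 0 -0.2 0;0 0 -0.5 0;0 0 -0.8 0;0 0 -0.8 0",
)

```text
t: 15.9
tcp_pos: [0.4426, -0.2296, 0.1926]
eef_rot: [0.055, 0.998, 0.0, -0.0]
ft_force: [-0.1, 0.4, 0.5]
opening: 0.0156
```

drive_tool(
  steps="0 0 -0.8 0;0 0 -0.8 0;0 0 -0.3 0;0 0 0 0",
)

```text
t: 16.4
tcp_pos: [0.4429, -0.23, 0.2679]
eef_rot: [0.055, 0.998, -0.0, 0.0]
ft_force: [-0.6, -0.4, -0.6]
opening: 0.0157
```

```bash
python3 - <<'E'
from h import *
go(.583,.136,.27,100.4)
cap('wrist','w8'); cap('scene','s8'); o=manip.get_obs()['tcp_pos']
for f in('w8','s8'):
    print(f,[px(f,o+[0,0,z-.065]).round(1) for z in(.09,.081,.072,.0)])
    im=cv2.imread(f'pics/{f}.png'); m=cv2.inRange(cv2.cvtColor(im,40),(135,80,30),(170,255,255)); n,l,s,ce=cv2.connectedComponentsWithStats(m)
    for i in range(1,n):
        if s[i,4]>20: print(f,s[i],ce[i].round(1))
uw=px('w8',o).astype(int); us=px('s8',o-[0,0,.03]).astype(int)
A=cv2.imread('pics/w8.png')[uw[1]-70:uw[1]+80,uw[0]-75:uw[0]+75]; B=cv2.imread('pics/s8.png')[us[1]-50:us[1]+50,us[0]-50:us[0]+50]
print(uw-[75,70],us-50)
cv2.imwrite('pics/v8.png',np.hstack([cv2.resize(A,(400,400),interpolation=2),cv2.resize(B,(400,400),interpolation=2)]))
E
```

```text
tcp [ 0.4429 -0.23    0.2679] yaw 83.67 tilt [ 0.001 -0.    -1.   ] t 16.4 units [-2.47  9.48 -0.05] turn -2.43 F [-0.6 -0.4 -0.6] op 0.0157
w8 [array([249.5, 273.5]), array([249.5, 263.2]), array([249.5, 254.1]), array([249.5, 207.1])]
w8 [ 230  240   39   52 1660] [249.3 266.3]
s8 [array([286.5, 183.4]), array([286.3, 187.8]), array([286. , 192.1]), array([284.2, 224.7])]
s8 [281 182   4  11  22] [282.5 186.6]
[174 177] [235 159]
```

View pics/v8.png

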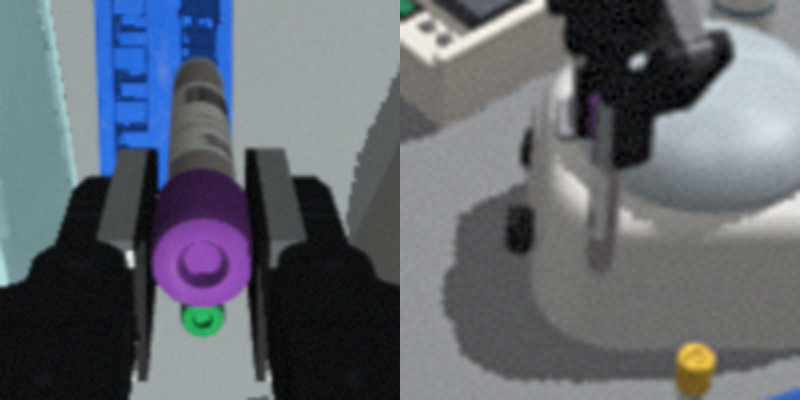

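The tube hangs nearly vertical: cap at (249.7,274.5), predicted (249.5,273.5), with the foot about 1 mm off. I carry it over the centrifuge.

drive_tool(
  steps="-0.22 0.8 0 0;-0.22 0.86 0 0;-0.22 0.86 0 0;-0.22 0.86 0 0;-0.22 0.86 0 0",
)

```text
t: 17.12
tcp_pos: [0.5048, -0.0649, 0.266]
eef_rot: [0.055, 0.998, 0.0, -0.002]
ft_force: [0.0, -0.1, -0.4]
opening: 0.015
```

drive_tool(
  steps="-0.22 0.86 0 0;-0.22 0.86 0 0;-0.22 0.86 0 0;-0.22 0.86 0 0;-0.22 0.86 0 0",
)

```text
t: 17.75
tcp_pos: [0.5675, 0.101, 0.2657]
eef_rot: [0.055, 0.998, -0.0, -0.002]
ft_force: [0.1, 0.5, 0.0]
opening: 0.0152
```

drive_tool(
  steps="-0.27 0.8 0 0;0 0 0.6 0;0 0 0.8 0;0 0 0.7 0;0 0 0.3 0",
)

```text
t: 18.38
tcp_pos: [0.5803, 0.1304, 0.1684]
eef_rot: [0.055, 0.998, -0.0, -0.003]
ft_force: [-0.4, 0.1, 0.5]
opening: 0.0154
```

drive_tool(
  steps="0 0 0 0;0 0 0 0",
)

```text
t: 18.62
tcp_pos: [0.583, 0.1305, 0.1726]
eef_rot: [0.055, 0.998, 0.0, 0.001]
ft_force: [0.1, -0.2, 0.0]
opening: 0.0154
```

```bash
python3 - <<'E'
from h import *
go(.5835,.1365,.093); o=manip.get_obs()['tcp_pos']
cap('wrist','w9'); cap('scene','s9')
for f in('w9','s9'):
    print(f,'foot',px(f,o-[0,0,.065]).round(1),'mouth',px(f,np.array([.583,.136,.088])).round(1),'flange',px(f,np.array([.583,.136,.064])).round(1))
    im=cv2.imread(f'pics/{f}.png'); m=cv2.inRange(cv2.cvtColor(im,40),(2,170,60),(18,255,255)); n,l,s,ce=cv2.connectedComponentsWithStats(m)
    for i in range(1,n):
        if s[i,4]>60: print(f,s[i],ce[i].round(1))
    u=px(f,np.array([.583,.136,.088])).astype(int); r=36 if f=='w9' else 24
    c=cv2.resize(im[u[1]-r:u[1]+r,u[0]-r:u[0]+r],(400,400),interpolation=2); globals()[f]=c
    print(u-r)
cv2.imwrite('pics/v9.png',np.hstack([w9,s9]))
E
```

```text
tcp [0.583  0.1305 0.1726] yaw 83.67 tilt [ 0.002  0.    -1.   ] t 18.625 units [0.01 0.15 1.99] turn None F [ 0.1 -0.2  0. ] op 0.0154
w9 foot [248.7 208.8] mouth [256.2 199.8] flange [255.6 191.4]
w9 [ 234  170   44   47 1322] [256.8 190. ]
[220 163]
s9 foot [254.1 135.3] mouth [253.  140.9] flange [253.1 149. ]
s9 [330  71  24  14 107] [341.9  78.6]
s9 [319  81  45  13  91] [339.2  91.5]
s9 [248 139  13  15 159] [254.  146.3]
[229 116]
```

View pics/v9.png

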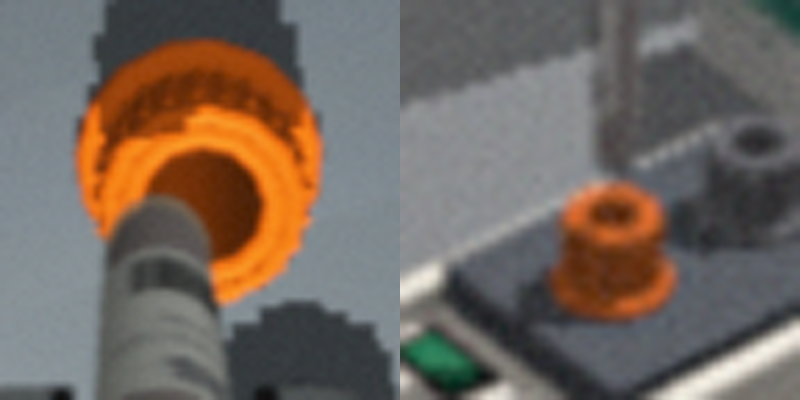

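The foot is at about (248.5,198) and the bore centre about (256.9,200), so a shift of 5 to 6 mm along tool y is needed. I also check the fore-aft offset by projecting the foot.

```bash
python3 - <<'E'
from h import *
def sph(f,foot,r=.0065):
    g=np.random.default_rng(0).normal(size=(2000,3)); g/=np.linalg.norm(g,axis=1)[:,None]
    P=np.array([px(f,foot+[0,0,r]+r*v) for v in g]); return P.min(0).round(1),P.max(0).round(1)
for f,o in(('w8',[.4429,-.23,.2679]),('w9',[.583,.1305,.1726]),('s9',[.583,.1305,.1726]),('s8',[.4429,-.23,.2679])):
    print(f,sph(f,np.array(o)-[0,0,.065]),'x-2mm',sph(f,np.array(o)-[.002,0,.065])[0],'z-2mm',sph(f,np.array(o)-[0,0,.067]))
E
```

```text
w8 (array([238.8, 202. ]), array([258.6, 221.9])) x-2mm [238.4 199.1] z-2mm (array([238.9, 201.1]), array([258.5, 220.8]))
w9 (array([238.8, 202. ]), array([258.6, 221.9])) x-2mm [238.4 199.1] z-2mm (array([238.8, 201.1]), array([258.5, 220.8]))
s9 (array([251.4, 130.3]), array([256.9, 135.9])) x-2mm [250.6 130.5] z-2mm (array([251.4, 131. ]), array([256.9, 136.6]))
s8 (array([281. , 217.3]), array([288.9, 225.3])) x-2mm [279.9 217.7] z-2mm (array([280.9, 218.2]), array([288.9, 226.1]))
```

drive_tool(
  steps="0 0.14 0 0;0 0 0 0;0 0 0 0",
)

```text
t: 19.1
tcp_pos: [0.5829, 0.1362, 0.1719]
eef_rot: [0.055, 0.998, 0.0, 0.0]
ft_force: [0.2, -0.5, 0.0]
opening: 0.0149
```

drive_tool(
  steps="-0.03 0 0.2 0;0 0 0.2 0;0 0 0.2 0;0 0 0.1 0;0 0 0 0",
)

```text
t: 19.73
tcp_pos: [0.5838, 0.1359, 0.1432]
eef_rot: [0.055, 0.998, -0.0, -0.0]
ft_force: [0.2, 0.3, -0.0]
opening: 0.0151
```

drive_tool(
  steps="0 0 0.15 0;0 0 0.15 0;0 0 0.1 0;0 0 0 0",
)

```text
t: 20.23
tcp_pos: [0.5838, 0.1359, 0.1272]
eef_rot: [0.055, 0.998, -0.0, -0.0]
ft_force: [-0.5, -0.9, -1.1]
opening: 0.0157
```

```bash
cat >> h.py <<'E'
def cap_check(n):
    cap('wrist',n); im=cv2.imread(f'pics/{n}.png'); m=cv2.inRange(cv2.cvtColor(im,40),(135,80,30),(170,255,255)); k,l,s,ce=cv2.connectedComponentsWithStats(m)
    print([(s[i],ce[i].round(1)) for i in range(1,k) if s[i,4]>60])
E
python3 -c "
from h import *
cap_check('w10')"
```

```text
[(array([ 230,  240,   40,   52, 1685], dtype=int32), array([249.3, 266.2]))]
```

drive_tool(
  steps="0 0 0.15 0;0 0 0.15 0;0 0 0.1 0;0 0 0.1 0;0 0 0 0",
)

```text
t: 20.9
tcp_pos: [0.5838, 0.136, 0.1073]
eef_rot: [0.055, 0.998, -0.0, -0.0]
ft_force: [-0.5, 0.2, 0.5]
opening: 0.0154
```

drive_tool(
  steps="0 0 0.1 0;0 0 0.05 0;0 0 0 0;0 0 0 0",
)

```text
t: 21.4
tcp_pos: [0.5841, 0.136, 0.1018]
eef_rot: [0.055, 0.998, 0.0, 0.0]
ft_force: [-0.1, -0.1, 0.8]
opening: 0.0152
```

```bash
python3 -c "
from h import *
cap_check('w11')"
```

```text
[(array([ 230,  240,   39,   53, 1692], dtype=int32), array([249.3, 266.4]))]
```

drive_tool(
  steps="0 0 0.05 0;0 0 0.05 0;0 0 0.05 0;0 0 0 0;0 0 0 0",
)

```text
t: 22.08
tcp_pos: [0.5841, 0.136, 0.0957]
eef_rot: [0.055, 0.998, 0.0, 0.0]
ft_force: [0.3, 1.2, -1.0]
opening: 0.0153
```

drive_tool(
  steps="0 0 0.05 0;0 0 0 0;0 0 0 0",
)

```text
t: 22.45
tcp_pos: [0.5844, 0.136, 0.0941]
eef_rot: [0.055, 0.998, 0.0, 0.0]
ft_force: [-0.3, -0.3, 3.0]
opening: 0.0153
```

```bash
python3 -c "
from h import *
cap_check('w12')"
```

```text
[(array([ 230,  240,   39,   53, 1702], dtype=int32), array([249.3, 266.5]))]
```

drive_tool(
  steps="0 0 0.03 0;0 0 0 0;0 0 0 0",
)

```text
t: 22.88
tcp_pos: [0.5851, 0.1361, 0.0939]
eef_rot: [0.055, 0.998, 0.0, 0.001]
ft_force: [-0.9, 0.1, 8.4]
opening: 0.0155
```

drive_tool(
  steps="0 0 0.03 0;0 0 0 0;0 0 0 0",
)

```text
t: 23.25
tcp_pos: [0.5859, 0.1361, 0.0938]
eef_rot: [0.055, 0.998, 0.0, 0.002]
ft_force: [-0.8, -0.5, 12.6]
opening: 0.0157
```

Contact at z=0.0938 equals the expected 0.094, so the tube is on the floor. I relax and release.

drive_tool(
  steps="0 0 -0.05 0;0 0 0 0;0 0 0 0",
)

```text
t: 23.62
tcp_pos: [0.5847, 0.136, 0.094]
eef_rot: [0.055, 0.998, 0.0, 0.001]
ft_force: [0.5, -0.7, 6.1]
opening: 0.0152
```

drive_tool(
  steps="0 0 0 0;0 0 0 0;0 0 0 0;0 0 0 0;0 0 0 0",
  gripper=0.7,
)

```text
t: 24.25
tcp_pos: [0.584, 0.136, 0.0932]
eef_rot: [0.055, 0.998, 0.0, -0.0]
ft_force: [0.5, 0.0, 0.3]
opening: 0.0602
```

drive_tool(
  steps="0 0 -0.3 0;0 0 -0.6 0;0 0 -0.8 0;0 0 -0.9 0;0.5 0 -0.5 0",
)

```text
t: 24.88
tcp_pos: [0.5661, 0.1382, 0.2204]
eef_rot: [0.055, 0.998, 0.0, 0.003]
ft_force: [-1.4, 0.7, -0.3]
opening: 0.0599
```

drive_tool(
  steps="0.8 0 0 0;0.5 0 0 0;0 0 0 0;0 0 0 0",
)

```text
t: 25.38
tcp_pos: [0.5136, 0.1439, 0.218]
eef_rot: [0.055, 0.998, 0.0, 0.001]
ft_force: [-0.3, 0.0, -0.3]
opening: 0.0602
```

```bash
python3 - <<'E'
from h import *
go(.583,.136,.2); cap_check('w13'); cap('scene','s13'); cap('top','t13')
w=np.array([.583,.136,0])
for f in('w13','s13'): print(f,'captop',px(f,w+[0,0,.118]).round(1),'capbot',px(f,w+[0,0,.1]).round(1),'rim',px(f,w+[0,0,.088]).round(1))
for f in('s13','t13'):
  im=cv2.imread(f'pics/{f}.png')
  for nm,lo,hi in(('pu',(135,80,40),(170,255,255)),('ye',(18,120,120),(35,255,255)),('gr',(45,120,40),(85,255,255))):
    for im_n in(f,'scene0' if f[0]=='s' else 'top0'):
      m=cv2.inRange(cv2.cvtColor(cv2.imread(f'pics/{im_n}.png'),40),lo,hi); k,l,s,ce=cv2.connectedComponentsWithStats(m)
      print(nm,im_n,[ce[i].round(1).tolist() for i in range(1,k) if 25<s[i,4]<130])
u=px('w13',w+[0,0,.1]).astype(int)
A=cv2.imread('pics/w13.png')[u[1]-60:u[1]+60,u[0]-60:u[0]+60]; b=px('s13',w+[0,0,.09]).astype(int)
B=cv2.imread('pics/s13.png')[b[1]-32:b[1]+32,b[0]-32:b[0]+32]
cv2.imwrite('pics/v13.png',np.hstack([cv2.resize(A,(400,400),interpolation=2),cv2.resize(B,(400,400),interpolation=2)]))
E
```

```text
tcp [0.5136 0.1439 0.218 ] yaw 83.67 tilt [ 0.002  0.    -1.   ] t 25.375 units [-1.74 -0.    0.45] turn None F [-0.3  0.  -0.3] op 0.0602
[(array([240, 260,  20,  28, 425], dtype=int32), array([249.7, 273.6]))]
w13 captop [248.7 275.2] capbot [248.7 265. ] rim [248.7 258.8]
s13 captop [253.  130.5] capbot [253.  136.8] rim [253.  140.9]
pu s13 [[255.3, 132.8]]
pu scene0 [[283.7, 258.8]]
ye s13 [[361.3, 99.5], [308.5, 248.2]]
ye scene0 [[308.6, 248.1]]
gr s13 [[280.4, 120.6], [233.4, 159.1], [342.2, 239.8]]
gr scene0 [[280.2, 120.6], [233.6, 159.1], [342.3, 239.9]]
pu t13 [[176.4, 140.8]]
pu top0 [[341.3, 207.1]]
ye t13 [[343.6, 185.3]]
ye top0 [[343.6, 185.2]]
gr t13 [[146.3, 70.6], [347.0, 154.0]]
gr top0 [[146.2, 70.7], [347.0, 154.0]]
```

```bash
python3 - <<'E'
from h import *
cap('scene','s14')
for f in('s6','s9','s13','s14'):
    m=cv2.inRange(cv2.cvtColor(cv2.imread(f'pics/{f}.png'),40),(2,170,60),(18,255,255)); k,l,s,ce=cv2.connectedComponentsWithStats(m)
    print(f,[(s[i],ce[i].round(1)) for i in range(1,k) if s[i,4]>60 and abs(ce[i][0]-254)<15])
print(manip.hand_in())
E
```

```text
s6 [(array([247, 139,  14,  15, 161], dtype=int32), array([254. , 146.3]))]
s9 [(array([248, 139,  13,  15, 159], dtype=int32), array([254. , 146.3]))]
s13 [(array([248, 140,  14,  14, 131], dtype=int32), array([254. , 147.6]))]
s14 [(array([247, 140,  15,  14, 131], dtype=int32), array([254. , 147.6]))]
the job is handed in; nothing more can be done
None
```

The orange sleeve is pressed home in the warmer's well and the purple-capped tube stands at the bottom of it. I handed the job in at about 25 s; no verdict is reported.

- **Sleeve:** I gripped it by the neck and pressed until it hit a hard stop. The tool stopped at z = 0.0675 m (expected 0.068), and the force rose to 35 N. The pictures afterwards showed the shoulder flush and the sleeve upright. Its outline did not move when the gripper let go of the tube.
- **Purple tube:** I held it by the cap and lowered it slowly, with no slip until it touched down. It met the floor at 0.0938 m (expected 0.094), and I released it there. The cap stayed where predicted, within about 2 pixels (roughly 2–4 mm, a slight lean inside the bore).
- **Other tubes:** The yellow and green caps are within 0.2 pixel of where they started. The arm stands clear, with about zero force on it.

**Not checked by eye:** the viewer's 12-picture limit was used up, so I checked the finished scene only by measuring pixels. Those measurements agreed with the forces and heights, and no check failed.

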